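# Take a drying cake's temperature

## Robot

A 6-joint arm with a two-finger parallel gripper is mounted at the origin on the work surface. World frame = base frame: x ahead of the robot, y to its left, z up, the work surface at z = 0. Lengths are in m, angles in rad, forces in N, time in s.
With the tool pointing down it reaches from about 0.275 to 0.75 m from the base axis. Payload 10.2 kg.
Tool frame: the origin (TCP) lies on the front face of the gripper's body, between the roots of the fingers; the fingertips stand r.tcp_to_tips ahead of it and the grasp point (between the pads) lies 54 mm ahead of it (r.tcp_to_tips is the distance from the TCP to the fingertips, in m); z points along the fingers, y is the line along which they close (so a half turn about z gives the same grasp; the last joint's range is limited). The gripper opens to 85 mm and grips with 20 to 120 N. Pads are 22 mm wide; open, the fingers measure 114 mm over their backs; the gripper's body (76 mm by 85 mm) begins 54 mm behind the grasp point. The pads swing forward as they close: fully open they stand 13 mm farther back than shut.
Start: joints at [1.033, 0.313, 1.498, -0, 1.331, -0.223], TCP at [0.163, 0.499, 0.304] pointing down, gripper open.
Joint ranges: [-2.94, 2.94], [-0.97, 2.17], [0.19, 2.56], [-1.23, 4.37], [0.02, 3.11], [-2.88, 2.88]. Speed limits (rad/s): [2.39, 2.39, 3.01, 3.14, 3.14, 3.14].

## Interface

Orientations are given as a rotation vector (axis times angle).
In Python, from workcell import readout, optics, order, finder, r gives the robot as it stands.
- The arm moves only by the tool drive_tool, never from a script. Its argument "series" is a list of rows, each a list of 5 numbers: the opening, from 0 (shut) to 1 (fully open), then the shift along the tool's x, y, z as a fraction of full scale, then the turn about the tool's z as a fraction of full scale. In form: [[fingers, dx, dy, dz, turn], ...]. A call has 1 to 8 rows; each row shifts and turns the commanded pose from where the row before left it, along the tool's axes as they then stand; what a row does not reach is not made up. Full scale, the value 1, is 40 mm for a shift and 0.1 rad for a turn. A row lasts 1/12 s, in which the tool goes at most 41.7 mm and 7.16 degrees, less where a joint would pass 70% of its speed; a pose out of reach is approached as far as the arm can. A call with a number of a shift or a turn outside -1 to 1 is refused whole. A call with a gripper value outside its range is refused whole. The fingers move at their own pace and stop on an object; "force" is the grip in N (left out, the last holds). Time passes only in rows, so rows that do not move let the fingers close. It gives the time, the measured TCP pose, the force, the opening and the grip force at its end, in the units of the state.
- readout.observe(): the state, without advancing time (a new reading comes with each control period).
- optics.snapshot(name): name is "side" or "top"; returns a dict with "pixels" (480x640x3 uint8, red, green, blue), "depth" (480x640 float32, m along the optical axis (not along the pixel's ray), 0 where there is no reading), "K" (3x3 intrinsics, pixels), "world_to_cam" (4x4, takes a point from world to camera coordinates). Camera axes: x right, y up, looking along -z (the intrinsics and any distortion apply to the point x, -y, -z); pixel columns grow to the right and rows downward; lengths in m; the calibration is good to about 2 mm. A picture is of the moment at which its call begins.
- order.hand_in(): hands the job in; it is judged then, once.
Trained networks look in a picture, given as the dict that the camera call returned (one of the last four; its "shot" number tells which), for a name from the list of things; names that differ only in an ending like _2 or _b are one class to them, and where a whole thing is asked for, a point or a joint stands for the part that bears it (a point fixed in the world has none). Each returns a list of dicts, best first, with "p" (0 to 1); they miss things now and then, are a little off and sometimes report something else, mostly with a low value. They report only what shows in the picture. A call takes as long as a camera call. They do not tell look-alikes from the thing itself.
- finder.spot_in(picture, query): "bbox" ([left, top, right, bottom] in pixels, round what is visible of it).
- finder.regions_of(picture, query): "region" (480x640 bool, what is visible of it) and "bbox" ([left, top, right, bottom] in pixels, round what is visible of it).
- finder.landmark_of(picture, query): "position" ([row, column] in pixels: a listed point, or the origin of a listed thing).
The state is a dict: "t": time; "qpos": joint angles; "qd": joint speeds; "joint_torque": joint torques, N m; "tool_pos": TCP position; "ee_rot": TCP orientation; "force": force on the tool from outside, world axes, zero at the start; "wrist_torque": the same for the moment, N m; "grip_width": opening from 0.0 (shut) to 1.0 (fully open); "finger_force": force on a finger pad.
Only numpy, scipy, OpenCV 4.12 (cv2) and the standard library are available. Lean on these libraries where they do the work, as an engineer would, in place of code of your own. Each camera call takes 0.05 s, during which the arm holds its last target. There are 200 camera calls.

## Task

Pick the thermometer wand up off its wooden stand and, holding it level, point its downward-looking lens at the middle of the smallest round cake on the straw mat, about 6 cm above the cake's top; hold it still there for two seconds. Then lay the wand back on its stand, across both saddles, and let go. Do not touch the cakes with the wand, and leave the cakes and the other things where they are.

Things in the scene. Friction and masses are not known exactly. Their poses are not given: they have to be found in the camera images.
- wand_grip (a point): Thermometer wand: grey plastic handle 200 x 26 x 26 mm, a head 44 x 38 x 30 mm with a display on top at one end, 0.24 kg. This point: centre of the handle's section, 105 mm from the tail, near the balance point; grip here across the width. x runs along the handle to the head, z up when level. It starts level on its stand, this point 73 mm above the table, 76 mm between the saddles for the fingers.
- wand_lens (a point): Centre of the wand's lens, the lower face of a round barrel (35 mm across) that reaches 32 mm below the handle's underside from the head: 92 mm ahead (+x) of wand_grip and 45 mm below it. It looks along -z of the wand. Axes as wand_grip.
- cake_top (a point): Centre of the top, at rim level, of the smallest round cake: off-white, dimpled, hard, 84 mm across, 38 mm high, loose on a 3 mm straw mat (this point 41 mm above the table). z up. Also on the mat, about 150 mm apart in any order: three round cakes of 120 mm (46 to 52 mm high), a square cake 92 mm wide and an empty wooden ring 92 mm across.
- seat (a point): The wand's place on its fixed wooden stand: half-way between the saddles, level with their tops, 60 mm above the table. Base 130 x 84 mm; two saddles 16 mm thick, 46 mm to either side along x, each 60 mm wide between 8 mm high lips. x runs from saddle to saddle, z up. With the wand in place wand_grip is 13 mm above this point.
Not all that is in view belongs to the job. What is shaped like the part that bears seat but pink or turquoise is not meant.

How it is judged:
By the outcome, as a careful person would: the job done as asked, in the order asked, and still so for the second after the job is handed in, with the robot touching nothing.
It also fails if it takes over 54 s, if anything falls off the work surface, if the arm or the gripper's body presses on something with over 40 N, if the wrist force passes 120 N, or if a joint passes its speed limit or range.

## Working session

There is one attempt and no reset: what is moved stays moved. The work goes in short steps, Python scripts to look and compute and a tool call to move; the robot and the scene stay as the last step left them, time stands still between calls to the robot, and variables do not carry over. Pictures are saved under pics/ and viewed, at most 10 in all, crops included, and the job is handed in when it is done.

Besides the shell and the picture viewer there is one more tool, called after ">>>" by a JSON object that holds its "api" and its "payload". drive_tool: Moves the arm, as the interface text tells. Shift numbers are shares of 40 mm and turn numbers shares of 0.1 rad, none past 1 either way. Its arguments: {"type":"object","properties":{"series":{"type":"array"},"force":{"type":"number"}},"required":["series"]}

```bash
mkdir -p pics; cat > h.py <<'E'
import numpy as np, cv2
from workcell import readout, optics, order, finder, r
def world(p,rc,z=None):
    """pixel (row,col) -> world; by depth, or by intersection with plane z"""
    K=p["K"];T=np.linalg.inv(p["world_to_cam"]);v,u=rc
    d=np.array([(u-K[0,2])/K[0,0],-(v-K[1,2])/K[1,1],-1])
    if z is None:
        w=p["depth"][int(v)-2:int(v)+3,int(u)-2:int(u)+3]; s=np.median(w[w>0])
    else: s=(z-T[2,3])/(T[:3,:3]@d)[2]
    return T[:3,:3]@(d*s)+T[:3,3]
def cloud(p):
    K=p["K"];T=np.linalg.inv(p["world_to_cam"]);v,u=np.mgrid[:480,:640];s=p["depth"]
    c=np.stack([(u-K[0,2])/K[0,0]*s,-(v-K[1,2])/K[1,1]*s,-s],-1)
    return c@T[:3,:3].T+T[:3,3]
def save(p,n): cv2.imwrite(f"pics/{n}.png",p["pixels"][:,:,::-1])
E
python3 - <<'E'
from h import *
np.set_printoptions(precision=4,suppress=True)
print({k:v for k,v in readout.observe().items() if k in("t","tool_pos","ee_rot","grip_width","force")},r.tcp_to_tips)
for c in("top","side"):
    p=optics.snapshot(c);save(p,c+"0");print(c,p["K"].tolist(),p.keys())
    print(np.linalg.inv(p["world_to_cam"]))
    for q in("wand_grip","wand_lens","cake_top","seat"):
        for d in finder.landmark_of(p,q)[:3]: print(q,round(d["p"],2),np.round(d["position"],1),world(p,d["position"]))
E
```

```text
{'t': 0.0, 'tool_pos': array([0.1625, 0.499 , 0.3033]), 'ee_rot': array([-0.4924, -3.1023,  0.0019]), 'force': array([-0.178 ,  0.4283,  0.2258]), 'grip_width': 0.998255975527915} 0.0726
top [[616.8730785664305, 0.0, 328.6456240896221], [0.0, 616.8730785664305, 234.53000035270622], [0.0, 0.0, 1.0]] dict_keys(['pixels', 'depth', 'K', 'world_to_cam', 'shot'])
[[-0.0218  0.9923 -0.122   0.3009]
 [-0.9998 -0.0216  0.0031 -0.0802]
 [ 0.0004  0.1221  0.9925  1.4453]
 [ 0.      0.      0.      1.    ]]
wand_grip 0.57 [227.4 410.5] [ 0.4799 -0.2666  0.0867]
wand_lens 0.77 [197.5 398. ] [ 0.5479 -0.2412  0.0867]
cake_top 0.89 [177.2 164.6] [0.6182 0.2958 0.0305]
seat 0.82 [235.6 489.5] [ 0.4667 -0.4616  0.0095]
seat 0.56 [230.4 412.8] [ 0.4729 -0.2711  0.0886]
seat 0.55 [319.6 453.4] [ 0.2735 -0.3678  0.0099]
side [[560.237441956888, 0.0, 322.18673752313526], [0.0, 560.237441956888, 248.5695814632145], [0.0, 0.0, 1.0]] dict_keys(['pixels', 'depth', 'K', 'world_to_cam', 'shot'])
[[ 0.823   0.3102 -0.4759 -0.1536]
 [-0.5675  0.4854 -0.665  -0.8917]
 [ 0.0247  0.8174  0.5756  0.7804]
 [ 0.      0.      0.      1.    ]]
wand_grip 0.81 [292.4 396.7] [ 0.4589 -0.2895  0.0857]
wand_lens 0.78 [286.8 422.9] [ 0.554  -0.2696  0.0443]
cake_top 0.62 [176.3 302.2] [0.6183 0.2949 0.033 ]
seat 0.98 [293.8 394.3] [ 0.4539 -0.2886  0.0838]
seat 0.91 [354.9 450.8] [ 0.4814 -0.4279  0.0206]
seat 0.65 [361.9 334.7] [ 0.2951 -0.3155  0.0105]
```

View pics/top0.png

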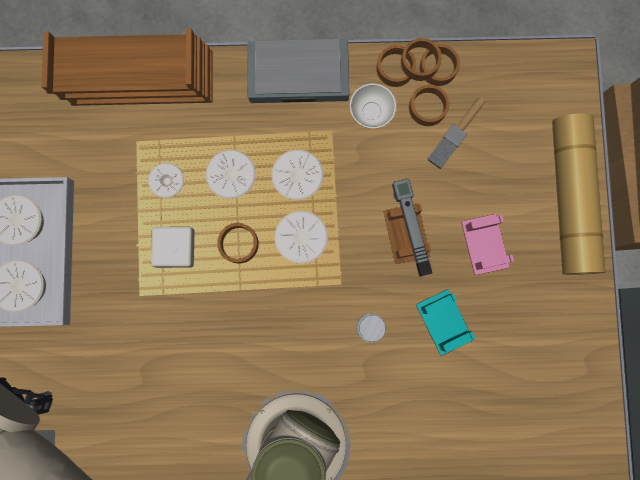

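View pics/side0.png

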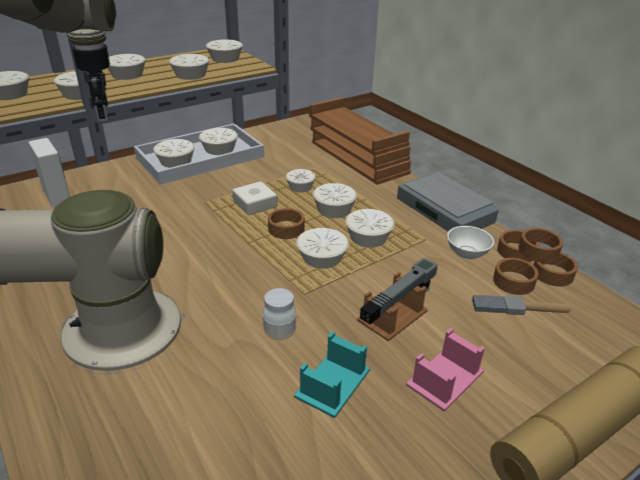

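The top view shows the smallest round cake at (row 180, col 166) and the wand on the brown stand, with its head at (190, 403) and tail at (272, 425). The pink and turquoise stands are decoys. The side view agrees. Next I measure the wand's axis, the stand and the cake.

```bash
cat >> h.py <<'E'
def wand(p,zlo=.08,zhi=.094,box=(.25,.75,-.4,-.1)):
    """handle axis in plan from points of its top face"""
    C=cloud(p);m=(p["depth"]>0)&(C[...,2]>zlo)&(C[...,2]<zhi)&(C[...,0]>box[0])&(C[...,0]<box[1])&(C[...,1]>box[2])&(C[...,1]<box[3])
    return C[m]
E
python3 - <<'E'
from h import *
np.set_printoptions(precision=4,suppress=True)
p=optics.snapshot("top")
reg=finder.regions_of(p,"wand_grip")[0];print(reg["p"],reg["bbox"])
C=cloud(p);W=C[cv2.erode(reg["region"].astype(np.uint8),np.ones((2,2)))>0]
W=W[np.abs(W[:,2]-.086)<.02];print("z pct",np.percentile(W[:,2],[5,25,50,75,95]))
(c,s,a)=cv2.minAreaRect(W[:,:2].astype(np.float32));print("rect",c,s,a)
m=W[:,:2].mean(0);d=np.linalg.svd(W[:,:2]-m,full_matrices=False)[2][0];d*=np.sign(d[0])
L=(W[:,:2]-m)@d;n=np.array([-d[1],d[0]]);S=(W[:,:2]-m)@n
print("axis",d,np.degrees(np.arctan2(d[1],d[0])),"tail",m+d*L.min(),"head",m+d*L.max(),np.ptp(L))
for lo in np.arange(L.min(),L.max(),.02):
    k=(L>=lo)&(L<lo+.02);print(round(lo-L.min(),3),k.sum(),S[k].min().round(4),S[k].max().round(4),np.median(W[k,2]).round(4))
for c,q in(("top",p),("side",optics.snapshot("side"))):
    rg=finder.regions_of(q,"cake_top")
    for g in rg[:3]:
        P=cloud(q)[g["region"]&(q["depth"]>0)];P=P[P[:,2]>.02]
        e=cv2.minEnclosingCircle(P[:,:2].astype(np.float32));print(c,g["p"],g["bbox"],e,np.percentile(P[:,2],[5,50,95,99]))
        cs=cv2.findContours(g["region"].astype(np.uint8),0,1)[0];el=cv2.fitEllipse(max(cs,key=len));print(el,world(q,el[0][::-1],.041))
st=finder.regions_of(p,"seat")
for g in st:
    P=C[g["region"]&(p["depth"]>0)];print("seat",g["p"],g["bbox"],P.mean(0))
E
```

```text
0.82 [391.4, 179.8, 432.1, 277.9]
z pct [0.0824 0.0857 0.0877 0.0898 0.0929]
rect (0.4804913103580475, -0.2730293869972229) (0.21552743017673492, 0.03695640712976456) 13.75424861907959
axis [0.9734 0.2291] 13.241742722145673 tail [ 0.3752 -0.2963] head [ 0.585 -0.247] 0.21552740912752957
0.0 113 -0.0137 0.0126 0.0866
0.02 110 -0.0131 0.013 0.0868
0.04 106 -0.0129 0.0125 0.0878
0.06 100 -0.013 0.0123 0.0871
0.08 100 -0.0124 0.012 0.0869
0.1 100 -0.013 0.0117 0.0871
0.12 102 -0.0128 0.0115 0.0864
0.14 98 -0.013 0.0115 0.0876
0.16 119 -0.0187 0.0176 0.088
0.18 154 -0.0192 0.0178 0.0899
0.2 105 -0.0183 0.0178 0.09
top 0.62 [150.0, 160.4, 185.8, 198.4] ((0.6097095608711243, 0.2914504110813141), 0.04270583763718605) [0.0317 0.0405 0.0456 0.0483]
((165.5933380126953, 180.05801391601562), (34.04764938354492, 35.79619216918945), 63.92221450805664) [0.609  0.2907 0.041 ]
side 0.76 [288.6, 167.4, 316.2, 195.1] ((0.60760897397995, 0.28613874316215515), 0.044809482991695404) [0.0241 0.0392 0.0433 0.0449]
((300.5448303222656, 179.75436401367188), (22.779829025268555, 28.886653900146484), 89.56008911132812) [0.5952 0.2676 0.041 ]
side 0.55 [355.0, 273.7, 428.3, 342.3] ((0.46632570028305054, -0.2874326705932617), 0.09303231537342072) [0.0223 0.0469 0.068  0.0701]
((396.58148193359375, 314.585205078125), (32.06367111206055, 76.73728942871094), 58.59797668457031) [ 0.453  -0.3029  0.041 ]
seat 0.96 [417.9, 289.2, 473.0, 356.3] [ 0.2685 -0.3445  0.023 ]
seat 0.93 [386.7, 205.4, 432.6, 264.0] [ 0.4723 -0.2552  0.0234]
seat 0.65 [461.1, 212.6, 515.8, 277.9] [ 0.4461 -0.4475  0.0223]
```

>>> {"api": "drive_tool", "payload": {"series": [[1,0,0,0,-0.9],[1,0,0,0,-0.9],[1,0,0,0,-0.9],[1,0,0,0,-0.9],[1,0,0,0,-0.9],[1,0,0,0,-0.95],[1,0,0,0,0]], "force": 50}}

```text
t: 1.38
tool_pos: [0.1626, 0.4992, 0.3039]
ee_rot: [0.366, -3.12, -0.0]
force: [-0.1, 0.1, 0.1]
grip_width: 1.001
finger_force: 0.0
```

```bash
cat >> h.py <<'E'
from scipy.spatial.transform import Rotation as R
def go(target,yaw_y=None):
    """rows' worth of shift (tool axes, units of 40 mm) and turn (units of .1 rad) to the TCP target"""
    s=readout.observe();M=R.from_rotvec(s["ee_rot"]).as_matrix()
    print("t",round(s["t"],2),"pos",np.round(s["tool_pos"],4),"y az",np.degrees(np.arctan2(M[1,1],M[0,1])).round(2),"tilt",np.round(M[2],4),"q",np.round(s["qpos"],2),"grip",s["grip_width"],s["finger_force"],"F",np.round(s["force"],2))
    print("units",np.round(M.T@(np.array(target)-s["tool_pos"])/.04,3))
E
python3 -c "
from h import *
go([.4757,-.2735,.127])"
```

```text
t 1.38 pos [0.1626 0.4992 0.3039] y az 103.38 tilt [ 0.  0. -1.] q [ 1.03  0.31  1.5   0.    1.33 -0.77] grip 1.0010786184015565 0.0 F [-0.12  0.12  0.13]
units [ -3.146 -20.605   4.422]
```

>>> {"api": "drive_tool", "payload": {"series": [[1,-0.15,-0.6,0,0],[1,-0.15,-0.9,0,0],[1,-0.15,-0.9,0,0],[1,-0.15,-0.9,0,0],[1,-0.15,-0.9,0,0],[1,-0.15,-0.9,0,0],[1,-0.15,-0.9,0,0],[1,-0.15,-0.9,0,0]]}}

```text
t: 2.05
tool_pos: [0.2724, 0.2399, 0.304]
ee_rot: [-0.356, 3.121, 0.0]
force: [1.2, 0.3, 0.7]
grip_width: 1.001
finger_force: 0.0
```

>>> {"api": "drive_tool", "payload": {"series": [[1,-0.15,-0.9,0,0],[1,-0.15,-0.9,0,0],[1,-0.15,-0.9,0,0],[1,-0.15,-0.9,0,0],[1,-0.15,-0.9,0,0],[1,-0.15,-0.9,0,0],[1,-0.15,-0.9,0,0],[1,-0.15,-0.9,0,0]]}}

```text
t: 2.72
tool_pos: [0.385, -0.03, 0.3041]
ee_rot: [-0.355, 3.121, -0.0]
force: [-0.2, 0.8, 1.1]
grip_width: 1.0
finger_force: 0.0
```

>>> {"api": "drive_tool", "payload": {"series": [[1,-0.15,-0.9,0,0],[1,-0.15,-0.9,0,0],[1,-0.15,-0.9,0,0],[1,-0.15,-0.9,0,0],[1,-0.1,-0.9,0,0],[1,-0.1,-0.9,0,0],[1,0,-0.4,0,0],[1,0,0,0,0]]}}

```text
t: 3.38
tool_pos: [0.4691, -0.2495, 0.3031]
ee_rot: [0.352, -3.121, 0.0]
force: [0.6, 0.9, 0.5]
grip_width: 0.998
finger_force: 0.0
```

```bash
python3 - <<'E'
from h import *
go([.4757,-.2735,.127])
p=optics.snapshot("side");save(p,"side1")
cv2.imwrite("pics/s1c.png",cv2.resize(p["pixels"][150:370,280:560,::-1],None,fx=2.5,fy=2.5))
E
```

```text
t 3.38 pos [ 0.4691 -0.2495  0.3031] y az 102.85 tilt [ 5.e-04  0.e+00 -1.e+00] q [-0.71  0.33  1.48 -0.    1.33 -2.5 ] grip 0.9976679911156129 0.0 F [0.58 0.87 0.49]
units [-0.031 -0.622  4.404]
```

View pics/s1c.png

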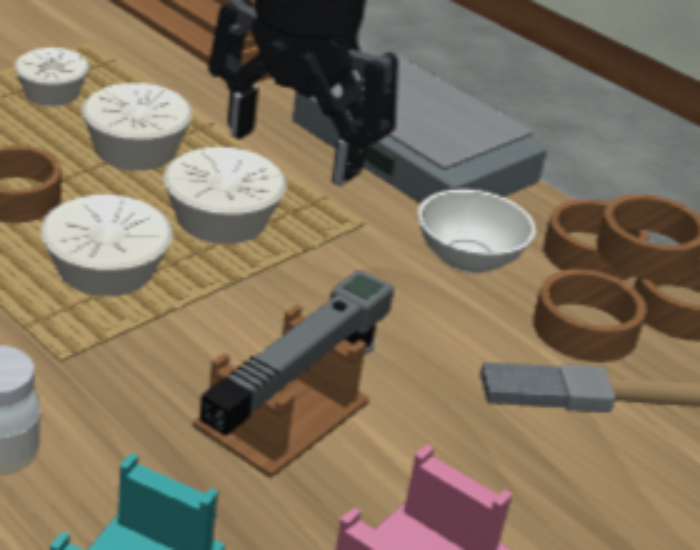

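The crop shows the wand free on the brown stand, with the open gripper above it and the fingers straddling the handle. I'll descend in two calls.

>>> {"api": "drive_tool", "payload": {"series": [[1,0,-0.6,0,-0.07],[1,0,0,0.6,0],[1,0,0,0.7,0],[1,0,0,0.7,0],[1,0,0,0.4,0],[1,0,0,0,0],[1,0,0,0,0]]}}

```text
t: 4.02
tool_pos: [0.4743, -0.2691, 0.2083]
ee_rot: [0.371, -3.119, -0.001]
force: [0.5, 0.8, 0.9]
grip_width: 1.003
finger_force: 0.0
```

```bash
python3 - <<'E'
from h import *
go([.4757,-.2735,.127])
p=optics.snapshot("side")
cv2.imwrite("pics/s2c.png",cv2.resize(p["pixels"][180:360,300:500,::-1],None,fx=3,fy=3))
E
```

```text
t 4.02 pos [ 0.4743 -0.2691  0.2083] y az 103.57 tilt [ 2.e-04  5.e-04 -1.e+00] q [-0.73  0.45  1.56  0.    1.13 -2.54] grip 1.0027634636109772 0.0 F [0.48 0.82 0.91]
units [-0.008 -0.117  2.033]
```

View pics/s2c.png

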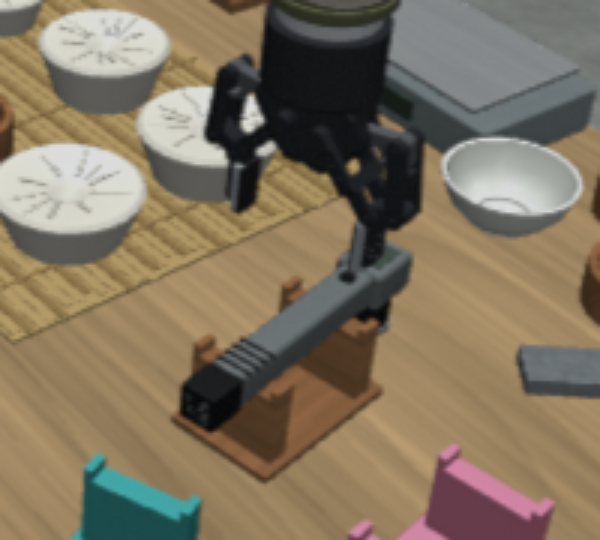

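The crop shows the fingers on either side of the handle, about 8 cm above it. Next I go down and close.

>>> {"api": "drive_tool", "payload": {"series": [[1,0,-0.12,0.5,0],[1,0,0,0.5,0],[1,0,0,0.5,0],[1,0,0,0.35,0],[1,0,0,0.18,0],[1,0,0,0,0],[1,0,0,0,0]]}}

```text
t: 4.65
tool_pos: [0.4759, -0.2749, 0.128]
ee_rot: [-0.371, 3.118, -0.002]
force: [-0.2, 0.1, -0.2]
grip_width: 1.001
finger_force: 0.0
```

```bash
python3 -c "
from h import *
go([.4757,-.2735,.127])"
```

```text
t 4.65 pos [ 0.4759 -0.2749  0.128 ] y az 103.59 tilt [-0.0011 -0.0016 -1.    ] q [-0.74  0.56  1.62 -0.    0.95 -2.54] grip 1.0011410965007008 0.0 F [-0.2   0.14 -0.19]
units [-0.003  0.035  0.025]
```

>>> {"api": "drive_tool", "payload": {"series": [[0,0,0,0,0],[0,0,0,0,0],[0,0,0,0,0],[0,0,0,0,0],[0,0,0,0,0],[0,0,0,0,0],[0,0,0,0,0],[0,0,0,0,0]], "force": 50}}

```text
t: 5.32
tool_pos: [0.4756, -0.2748, 0.1271]
ee_rot: [-0.372, 3.119, -0.001]
force: [-0.6, 0.4, 5.6]
grip_width: 0.295
finger_force: 50.2
```

>>> {"api": "drive_tool", "payload": {"series": [[0,0,0,0,0],[0,0,0,0,0]]}}

```text
t: 5.48
tool_pos: [0.4756, -0.2748, 0.1271]
ee_rot: [-0.372, 3.119, -0.001]
force: [0.2, 0.7, 5.7]
grip_width: 0.302
finger_force: 50.2
```

```bash
python3 -c "
from h import *
go([.4757,-.2735,.127])"
```

```text
t 5.48 pos [ 0.4756 -0.2748  0.1271] y az 103.59 tilt [-5.e-04 -7.e-04 -1.e+00] q [-0.74  0.57  1.62 -0.    0.95 -2.55] grip 0.3017233160720414 50.16404092311859 F [0.17 0.74 5.74]
units [-0.011  0.031  0.004]
```

>>> {"api": "drive_tool", "payload": {"series": [[0,0,0,-0.2,0],[0,0,0,-0.4,0],[0,0,0,-0.6,0],[0,0,0,-0.6,0],[0,0,0,-0.6,0],[0,0,0,-0.4,0],[0,0,0,0,0],[0,0,0,0,0]]}}

```text
t: 6.15
tool_pos: [0.4753, -0.2745, 0.2386]
ee_rot: [-0.372, 3.119, -0.0]
force: [-0.2, 0.3, -3.2]
grip_width: 0.3
finger_force: 49.4
```

```bash
python3 - <<'E'
from h import *
np.set_printoptions(precision=4,suppress=True)
go([.5195,.27,.240])
p=optics.snapshot("side");q=optics.snapshot("top")
for n,a in(("side",p),("top",q)):
    for k in("wand_grip","wand_lens"):
        for d in finder.landmark_of(a,k)[:1]: print(n,k,d["p"],d["position"],world(a,d["position"]))
cv2.imwrite("pics/s3c.png",cv2.resize(p["pixels"][150:350,300:500,::-1],None,fx=3,fy=3))
E
```

```text
t 6.15 pos [ 0.4753 -0.2745  0.2386] y az 103.59 tilt [-0.0001 -0.0002 -1.    ] q [-0.74  0.42  1.52  0.    1.2  -2.55] grip 0.2996347034242427 49.40423011779785 F [-0.22  0.31 -3.22]
units [-4.273 12.971 -0.037]
side wand_grip 0.96 [244.6, 402.3] [ 0.4606 -0.2862  0.1966]
side wand_lens 0.94 [243.2, 431.1] [ 0.5581 -0.2685  0.1532]
top wand_lens 0.5 [184.0, 405.7] [ 0.506  -0.2128  0.4408]
```

View pics/s3c.png

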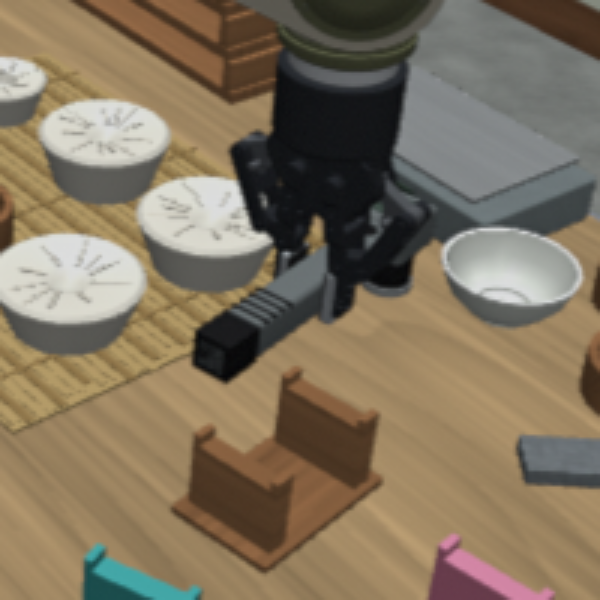

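The crop shows the wand in the grip, clear of the empty stand and apparently level. I'll check the tilt and measure the stand and the wand's tail position before carrying.

```bash
cat > chk.py <<'E'
from h import *
np.set_printoptions(precision=4,suppress=True)
def held(p):
    s=readout.observe();M=R.from_rotvec(s["ee_rot"]).as_matrix();g=np.array(s["tool_pos"])+M@[0,0,.054]
    C=cloud(p);Q=(C-g)@np.stack([-M[:,0],M[:,1],-M[:,2]],1)   # x to head, z up
    m=(p["depth"]>0)&(np.abs(Q[...,1])<.009)&(np.abs(Q[...,2]-.013)<.008)&(Q[...,0]>-.125)&(Q[...,0]<.125)
    Q=Q[m];t=Q[(Q[:,0]<-.03)&(Q[:,0]>-.1)]
    print("n",len(t),"slope,z0 tail part",np.polyfit(t[:,0],t[:,2],1),"x range",np.percentile(Q[:,0],[1,99]))
    h=Q[Q[:,0]>.07]; print("head z",len(h),np.median(h[:,2]) if len(h) else None)
E
python3 - <<'E'
from chk import *
p=optics.snapshot("side");q=optics.snapshot("top")
held(p);held(q)
for n,a in(("side",p),("top",q)):
    for d in finder.landmark_of(a,"seat"): print(n,"seat",d["p"],d["position"],world(a,d["position"],.06))
    C=cloud(a);m=(a["depth"]>0)&(C[...,2]>.05)&(C[...,2]<.075)&(abs(C[...,0]-.475)<.09)&(abs(C[...,1]+.275)<.07)
    P=C[m];print(n,len(P),cv2.minAreaRect(P[:,:2].astype(np.float32)),P.mean(0))
    B=a["pixels"];
    for d in finder.regions_of(a,"cake_top")[:1]:
        P=C[d["region"]&(a["depth"]>0)];P=P[P[:,2]>.036];print("cake",d["p"],cv2.minEnclosingCircle(P[:,:2].astype(np.float32)),cv2.minAreaRect(P[:,:2].astype(np.float32)))
E
```

```text
n 222 slope,z0 tail part [-0.0055  0.013 ] x range [-0.1057  0.1084]
head z 26 0.015549575652066005
n 4 slope,z0 tail part [0.2581 0.0399] x range [-0.1024  0.1157]
head z 65 0.016013892720622296
side seat 0.84 [355.7, 449.2] [ 0.4446 -0.4518  0.06  ]
side seat 0.66 [296.2, 393.4] [ 0.4682 -0.2727  0.06  ]
side seat 0.6 [360.1, 333.5] [ 0.2669 -0.348   0.06  ]
side 709 ((0.4751024544239044, -0.26956918835639954), (0.11351486295461655, 0.07393041253089905), 10.54097843170166) [ 0.4722 -0.2715  0.0599]
cake 0.68 ((0.6078178882598877, 0.28724968433380127), 0.04395485669374466) ((0.6073629856109619, 0.2850150465965271), (0.08026599884033203, 0.08081141114234924), 43.334381103515625)
top seat 0.86 [238.8, 491.4] [ 0.4535 -0.4521  0.06  ]
top seat 0.77 [320.5, 449.7] [ 0.2727 -0.3495  0.06  ]
top 43 ((0.5234006643295288, -0.2597794830799103), (0.01639004796743393, 0.016320154070854187), 1.2160428762435913) [ 0.5226 -0.2613  0.0617]
cake 0.77 ((0.6089763641357422, 0.29044997692108154), 0.04242928698658943) ((0.6091853380203247, 0.28937020897865295), (0.07996095716953278, 0.08226785808801651), 88.17819213867188)
```

>>> {"api": "drive_tool", "payload": {"series": [[0,-0.1,0.3,0,0],[0,-0.2,0.6,0,0],[0,-0.25,0.75,0,0],[0,-0.25,0.75,0,0],[0,-0.25,0.75,0,0],[0,-0.25,0.75,0,0],[0,-0.25,0.75,0,0],[0,-0.25,0.75,0,0]]}}

```text
t: 7.42
tool_pos: [0.4942, -0.0455, 0.2389]
ee_rot: [-0.372, 3.119, 0.0]
force: [0.5, -0.3, -1.7]
grip_width: 0.297
finger_force: 49.4
```

>>> {"api": "drive_tool", "payload": {"series": [[0,-0.25,0.75,0,0],[0,-0.25,0.75,0,0],[0,-0.25,0.75,0,0],[0,-0.25,0.75,0,0],[0,-0.25,0.75,0,0],[0,-0.25,0.75,0,0],[0,-0.25,0.75,0,0],[0,-0.25,0.75,0,0]]}}

```text
t: 8.08
tool_pos: [0.5153, 0.2066, 0.2388]
ee_rot: [-0.372, 3.119, 0.0]
force: [0.5, -0.6, -1.2]
grip_width: 0.292
finger_force: 49.4
```

>>> {"api": "drive_tool", "payload": {"series": [[0,-0.25,0.75,0,0],[0,-0.2,0.5,0,0],[0,-0.1,0.2,0,0],[0,0,0,0,0],[0,0,0,0,0]]}}

```text
t: 8.5
tool_pos: [0.5234, 0.2656, 0.2385]
ee_rot: [0.372, -3.119, 0.001]
force: [-0.8, -0.6, -1.7]
grip_width: 0.295
finger_force: 49.4
```

```bash
python3 - <<'E'
from chk import *
go([.519,.2674,.200])
p=optics.snapshot("side");q=optics.snapshot("top");held(p)
for n,a in(("side",p),("top",q)):
    for k in("wand_lens","cake_top"):
        for d in finder.landmark_of(a,k)[:1]: print(n,k,d["p"],d["position"],world(a,d["position"]))
cv2.imwrite("pics/s4c.png",cv2.resize(p["pixels"][90:270,200:400,::-1],None,fx=3,fy=3))
E
```

```text
t 8.5 pos [0.5234 0.2656 0.2385] y az 103.62 tilt [ 0.0007 -0.0004 -1.    ] q [ 0.27  0.5   1.39 -0.    1.24 -1.54] grip 0.2945237866547269 49.433907866477966 F [-0.79 -0.59 -1.71]
units [0.096 0.069 0.962]
n 89 slope,z0 tail part [0.0024 0.014 ] x range [-0.106   0.1121]
head z 35 0.015516127281750699
side wand_lens 0.92 [144.9, 306.0] [0.6119 0.267  0.1418]
side cake_top 0.76 [174.9, 301.1] [0.6182 0.3005 0.035 ]
top wand_lens 0.74 [168.6, 156.5] [0.5398 0.199  0.446 ]
top cake_top 0.95 [178.7, 164.2] [0.5293 0.1943 0.4152]
```

View pics/s4c.png

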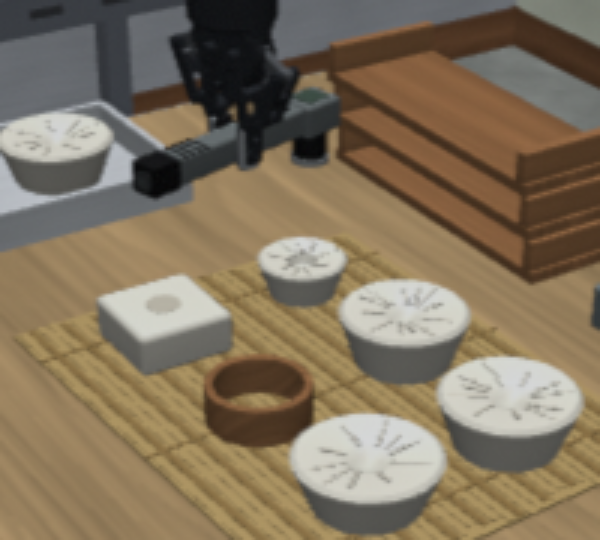

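The crop shows the wand level over the mat, with its lens barrel above and just beyond the smallest cake (rim centre at about row 176.7, col 300.8 in the full image). I'll lower to height, then check.

>>> {"api": "drive_tool", "payload": {"series": [[0,0.1,0.07,0.2,0],[0,0,0,0.3,0],[0,0,0,0.3,0],[0,0,0,0.16,0],[0,0,0,0,0],[0,0,0,0,0]]}}

```text
t: 9.3
tool_pos: [0.5191, 0.2676, 0.2002]
ee_rot: [0.372, -3.119, 0.0]
force: [0.0, -0.1, -2.1]
grip_width: 0.298
finger_force: 49.5
```

```bash
python3 - <<'E'
from chk import *
go([.519,.2674,.200])
p=optics.snapshot("side");held(p)
for k,z in(("wand_lens",.101),("cake_top",.041)):
    for d in finder.landmark_of(p,k)[:1]: print(k,d["p"],d["position"],world(p,d["position"],z))
print("rim by eye",world(p,(176.7,300.8),.041))
g=finder.regions_of(p,"cake_top")[0];C=cloud(p);P=C[g["region"]&(C[...,2]>.039)&(C[...,2]<.05)]
print(g["p"],"white top",cv2.minEnclosingCircle(P[:,:2].astype(np.float32)),np.median(P,0))
s=readout.observe();M=R.from_rotvec(s["ee_rot"]).as_matrix();print("lens",s["tool_pos"]+M@[-.092,0,.054+.045])
E
```

```text
t 9.3 pos [0.5191 0.2676 0.2002] y az 103.58 tilt [ 0.0004  0.     -1.    ] q [ 0.28  0.54  1.45  0.    1.16 -1.53] grip 0.2975477672271666 49.454964995384216 F [ 0.03 -0.09 -2.07]
units [ 0.004 -0.004  0.005]
n 87 slope,z0 tail part [-0.0041  0.0134] x range [-0.1055  0.1072]
head z 35 0.015628305443680227
wand_lens 0.91 [156.1, 302.6] [0.6131 0.2854 0.101 ]
cake_top 0.59 [175.7, 303.0] [0.614  0.2841 0.041 ]
rim by eye [0.6055 0.2824 0.041 ]
0.6 white top ((0.6038818359375, 0.2877688407897949), 0.04474243149161339) [0.6041 0.2844 0.0412]
lens [0.609  0.2894 0.102 ]
```

>>> {"api": "drive_tool", "payload": {"series": [[0,0,0,0,0],[0,0,0,0,0],[0,0,0,0,0],[0,0,0,0,0],[0,0,0,0,0],[0,0,0,0,0],[0,0,0,0,0],[0,0,0,0,0]]}}

```text
t: 10.17
tool_pos: [0.5192, 0.2677, 0.2003]
ee_rot: [-0.372, 3.12, -0.0]
force: [0.9, -0.5, -1.7]
grip_width: 0.3
finger_force: 49.5
```

>>> {"api": "drive_tool", "payload": {"series": [[0,0,0,0,0],[0,0,0,0,0],[0,0,0,0,0],[0,0,0,0,0],[0,0,0,0,0],[0,0,0,0,0],[0,0,0,0,0],[0,0,0,0,0]]}}

```text
t: 10.83
tool_pos: [0.5192, 0.2677, 0.2003]
ee_rot: [-0.372, 3.12, 0.0]
force: [-0.8, 0.1, -3.1]
grip_width: 0.299
finger_force: 49.5
```

>>> {"api": "drive_tool", "payload": {"series": [[0,0,0,0,0],[0,0,0,0,0],[0,0,0,0,0],[0,0,0,0,0],[0,0,0,0,0],[0,0,0,0,0],[0,0,0,0,0],[0,0,0,0,0]]}}

```text
t: 11.5
tool_pos: [0.5192, 0.2676, 0.2003]
ee_rot: [0.372, -3.12, 0.0]
force: [-0.5, -0.3, -1.9]
grip_width: 0.299
finger_force: 49.5
```

>>> {"api": "drive_tool", "payload": {"series": [[0,0,0,0,0],[0,0,0,0,0],[0,0,0,0,0],[0,0,0,0,0],[0,0,0,0,0],[0,0,0,0,0],[0,0,0,0,0],[0,0,0,0,0]]}}

```text
t: 12.17
tool_pos: [0.5192, 0.2676, 0.2003]
ee_rot: [0.372, -3.12, 0.0]
force: [0.5, 0.3, -1.5]
grip_width: 0.297
finger_force: 49.5
```

>>> {"api": "drive_tool", "payload": {"series": [[0,0,0,-0.2,0],[0,0,0,-0.4,0],[0,0,0,-0.4,0],[0,0,0,-0.2,0],[0,0,0,0,0]]}}

```text
t: 12.58
tool_pos: [0.5198, 0.2678, 0.2506]
ee_rot: [-0.371, 3.116, 0.001]
force: [-0.3, 1.4, -1.6]
grip_width: 0.299
finger_force: 49.4
```

```bash
python3 -c "
from h import *
go([.4756,-.2746,.248])"
```

```text
t 12.58 pos [0.5198 0.2678 0.2506] y az 103.59 tilt [-4.e-03  1.e-04 -1.e+00] q [ 0.28  0.49  1.39 -0.    1.26 -1.53] grip 0.2986215298377703 49.44516062736511 F [-0.26  1.36 -1.63]
units [  4.26  -12.921   0.045]
```

>>> {"api": "drive_tool", "payload": {"series": [[0,0.1,-0.3,0,0],[0,0.2,-0.6,0,0],[0,0.25,-0.75,0,0],[0,0.25,-0.75,0,0],[0,0.25,-0.75,0,0],[0,0.25,-0.75,0,0],[0,0.25,-0.75,0,0],[0,0.25,-0.75,0,0]]}}

```text
t: 13.25
tool_pos: [0.4989, 0.0388, 0.2473]
ee_rot: [0.371, -3.118, -0.0]
force: [2.0, 0.4, -1.5]
grip_width: 0.293
finger_force: 49.4
```

>>> {"api": "drive_tool", "payload": {"series": [[0,0.25,-0.75,0,0],[0,0.25,-0.75,0,0],[0,0.25,-0.75,0,0],[0,0.25,-0.75,0,0],[0,0.25,-0.75,0,0],[0,0.25,-0.75,0,0],[0,0.25,-0.75,0,0],[0,0.25,-0.75,0,0]]}}

```text
t: 13.92
tool_pos: [0.4773, -0.2131, 0.2473]
ee_rot: [0.371, -3.118, -0.002]
force: [-0.7, 0.2, -1.8]
grip_width: 0.294
finger_force: 49.4
```

>>> {"api": "drive_tool", "payload": {"series": [[0,0.25,-0.75,0,0],[0,0.15,-0.5,0,0],[0,0.05,-0.2,0,0],[0,0,0,0,0],[0,0,0,0,0]]}}

```text
t: 14.33
tool_pos: [0.4743, -0.2714, 0.2476]
ee_rot: [0.371, -3.119, -0.002]
force: [-0.4, -0.7, -2.0]
grip_width: 0.296
finger_force: 49.5
```

```bash
python3 -c "
from chk import *
go([.4756,-.2746,.1275])
held(optics.snapshot('side'))"
```

```text
t 14.33 pos [ 0.4743 -0.2714  0.2476] y az 103.57 tilt [ 0.0008  0.0015 -1.    ] q [-0.73  0.41  1.51  0.    1.22 -2.54] grip 0.295609983420481 49.48843002319336 F [-0.42 -0.73 -2.  ]
units [-0.014 -0.09   3.003]
n 218 slope,z0 tail part [0.0065 0.0139] x range [-0.1059  0.0887]
head z 24 0.015350192179251498
```

>>> {"api": "drive_tool", "payload": {"series": [[0,-0.01,-0.09,0.3,0],[0,0,0,0.6,0],[0,0,0,0.6,0],[0,0,0,0.6,0],[0,0,0,0.4,0],[0,0,0,0.2,0],[0,0,0,0,0],[0,0,0,0,0]]}}

```text
t: 15.05
tool_pos: [0.4763, -0.275, 0.1405]
ee_rot: [-0.373, 3.119, -0.0]
force: [-0.5, -0.1, -1.4]
grip_width: 0.292
finger_force: 49.6
```

```bash
python3 -c "
from chk import *
go([.4756,-.2746,.1273])"
```

```text
t 15.05 pos [ 0.4763 -0.275   0.1405] y az 103.63 tilt [-0.0002 -0.0002 -1.    ] q [-0.74  0.55  1.61  0.    0.98 -2.55] grip 0.29162265165712675 49.5583713054657 F [-0.48 -0.14 -1.36]
units [0.014 0.014 0.331]
```

>>> {"api": "drive_tool", "payload": {"series": [[0,0,0,0.1,0],[0,0,0,0.1,0],[0,0,0,0.08,0],[0,0,0,0.04,0],[0,0,0,0,0],[0,0,0,0,0]]}}

```text
t: 15.55
tool_pos: [0.476, -0.2753, 0.1276]
ee_rot: [-0.372, 3.119, -0.0]
force: [-0.1, 0.8, -2.5]
grip_width: 0.3
finger_force: 49.7
```

```bash
python3 -c "
from chk import *
go([.4756,-.2746,.1273])"
```

```text
t 15.55 pos [ 0.476  -0.2753  0.1276] y az 103.59 tilt [-0. -0. -1.] q [-0.74  0.57  1.62  0.    0.95 -2.55] grip 0.30004426290546177 49.662169218063354 F [-0.07  0.85 -2.51]
units [0.006 0.02  0.006]
```

>>> {"api": "drive_tool", "payload": {"series": [[0,0,0,0.015,0],[0,0,0,0,0],[0,0,0,0,0]]}}

```text
t: 15.8
tool_pos: [0.4761, -0.2754, 0.1271]
ee_rot: [-0.372, 3.119, -0.001]
force: [-1.3, -0.2, 0.2]
grip_width: 0.304
finger_force: 49.8
```

>>> {"api": "drive_tool", "payload": {"series": [[0,0,0,0.015,0],[0,0,0,0,0],[0,0,0,0,0]]}}

```text
t: 16.05
tool_pos: [0.4761, -0.2754, 0.1271]
ee_rot: [-0.372, 3.119, -0.001]
force: [-3.4, 0.9, 6.5]
grip_width: 0.299
finger_force: 50.8
```

Contact is confirmed, so I'll release. The pads swing back while opening, so I'll open fully before rising.

>>> {"api": "drive_tool", "payload": {"series": [[0.5,0,0,0,0],[0.8,0,0,0,0],[1,0,0,0,0],[1,0,0,0,0],[1,0,0,0,0],[1,0,0,0,0],[1,0,0,0,0],[1,0,0,0,0]]}}

```text
t: 16.72
tool_pos: [0.476, -0.2753, 0.1263]
ee_rot: [-0.372, 3.12, 0.0]
force: [-0.3, 0.2, -1.2]
grip_width: 0.997
finger_force: 0.0
```

>>> {"api": "drive_tool", "payload": {"series": [[1,0,0,-0.2,0],[1,0,0,-0.4,0],[1,0,0,-0.6,0],[1,0,0,-0.8,0],[1,0,0,-0.8,0],[1,0,0,-0.8,0],[1,0,0,-0.5,0],[1,0,0,0,0]]}}

```text
t: 17.38
tool_pos: [0.4767, -0.2759, 0.2956]
ee_rot: [-0.371, 3.114, -0.01]
force: [-0.8, -0.3, 1.0]
grip_width: 0.999
finger_force: 0.0
```

```bash
python3 - <<'E'
from chk import *
go([.4756,-.2746,.1273])
p=optics.snapshot("side");save(p,"side9")
for k in("wand_grip","wand_lens","cake_top"):
    for d in finder.landmark_of(p,k)[:1]: print(k,d["p"],d["position"],world(p,d["position"]))
E
```

```text
t 17.38 pos [ 0.4767 -0.2759  0.2956] y az 103.6 tilt [-0.0048 -0.0072 -1.    ] q [-0.74  0.37  1.44 -0.    1.32 -2.55] grip 0.9986641116857072 0.0 F [-0.82 -0.25  0.97]
units [0.04  0.067 4.207]
wand_grip 0.87 [291.6, 399.7] [ 0.4662 -0.2902  0.085 ]
wand_lens 0.93 [288.2, 423.3] [ 0.5288 -0.2933  0.0679]
cake_top 0.82 [175.8, 299.4] [0.6125 0.3005 0.0338]
```

View pics/side9.png

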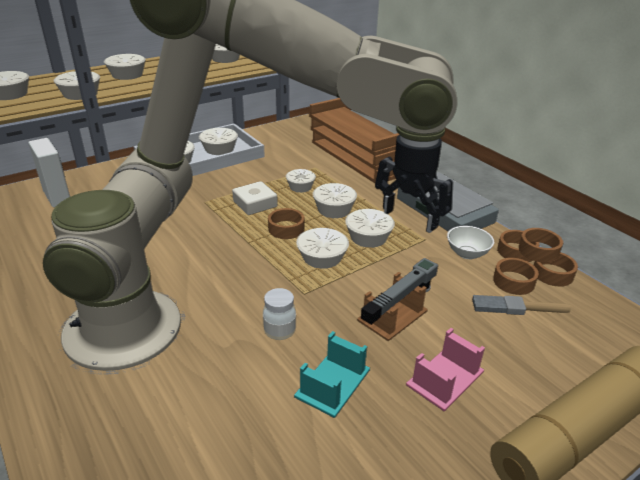

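The side view shows the wand lying across both saddles of the brown stand at about (290, 400). The gripper is clear and the cakes are where they were.

>>> {"api": "drive_tool", "payload": {"series": [[1,0,0,0,0],[1,0,0,0,0],[1,0,0,0,0]]}}

```text
t: 17.83
tool_pos: [0.4759, -0.2752, 0.2897]
ee_rot: [0.372, -3.119, -0.001]
force: [-0.4, -1.1, 0.2]
grip_width: 0.998
finger_force: 0.0
```

```bash
python3 -c "
from h import *
print(order.hand_in())"
```

```text
the job is handed in; nothing more can be done
None
```

The wand was held level with its lens about 6 cm above the middle of the smallest cake for about 2.9 s, then laid back across both saddles and released. I handed the job in at about 18 s; no verdict came back.

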